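# Set and lock a block in the drilling jig

## Robot

A 6-joint arm with a two-finger parallel gripper is mounted at the origin on a cart in front of the work surface, level with it; the furniture and walls round the work are solid. World frame = base frame: x ahead of the robot, y to its left, z up, the work surface at z = 0. Lengths are in m, angles in rad, forces in N, time in s.
With the tool pointing down it reaches from about 0.35 to 0.775 m from the base axis. Payload 5.5 kg.
Tool frame: the origin (TCP) lies at the very end of the fingers, on their centre line; the grasp point (between the pads) lies 19 mm behind it; z points along the fingers, y is the line along which they close (so a half turn about z gives the same grasp; the last joint's range is limited). The gripper opens to 85 mm and grips with 20 to 120 N. Pads are 22 mm wide; open, the fingers measure 114 mm over their backs; the gripper's body (76 mm by 85 mm) begins 54 mm behind the grasp point. The pads swing forward as they close: fully open they stand 13 mm farther back than shut.
Start: joints at [1.095, 0.313, 0.046, 1.304, 0, 1.431], TCP at [0.19, 0.543, 0.231] pointing down, gripper open.
Joint ranges: [-2.76, 2.76], [-0.86, 1.69], [-1.03, 1.26], [-2.2, 2.34], [-1.47, 1.5], [-3.14, 3.14]. Speed limits (rad/s): [2.57, 2.57, 3.14, 3.14, 3.14, 3.14].

## Interface

Orientations are given as a unit quaternion [w, x, y, z].
In Python, from workcell import env, imaging, ticket gives the robot as it stands. The module is installed in compiled form; this text tells all that it offers.
- The arm moves only by the tool apply_moves, never from a script. Its argument "rows" is a list of rows, each an object with "xyz": the shift along the tool's x, y, z in mm, a list of three; "turn": the turn, a rotation vector about the tool's x, y, z in rad, a list of three; "grip": the opening, from 0 (shut) to 1 (fully open). A call has 1 to 12 rows; each row is the pose to reach, as a shift and turn from the pose commanded when the call began, along the tool's axes at that moment; what a row does not reach only later rows make up. A row lasts 1/12 s, in which the tool goes at most 41.7 mm and 7.16 degrees, less where a joint would pass 70% of its speed; a pose out of reach is approached as far as the arm can. A call with a gripper value outside its range is refused whole. The fingers move at their own pace and stop on an object; "force" is the grip in N (left out, the last holds). Time passes only in rows, so rows that repeat a pose let the fingers close. It gives the time, the measured TCP pose, the force, the opening and the grip force at its end, in the units of the state.
- env.get_state(): the state, without advancing time (a new reading comes with each control period).
- imaging.read_camera(name): name is "scene" or "side" or "wrist"; returns a dict with "color" (384x512x3 uint8, blue, green, red), "z_map" (384x512 float32, m along the optical axis (not along the pixel's ray), 0 where there is no reading), "camera_matrix" (3x3 intrinsics, pixels), "view" (4x4, takes a point from world to camera coordinates). Camera axes: x right, y down, z forward; pixel columns grow to the right and rows downward; lengths in m; the calibration is good to about 2 mm. A picture is of the moment at which its call begins.
- ticket.hand_in(): hands the job in; it is judged then, once.
The state is a dict: "clock": time; "joint_pos": joint angles; "qvel": joint speeds; "tau": joint torques, N m; "tcp_pos": TCP position; "orientation": TCP orientation; "wrist_force": force on the tool from outside, world axes, zero at the start; "ft_torque": the same for the moment, N m; "finger_gap": finger opening in m; "grip_force": force on a finger pad.
Only numpy, scipy, OpenCV 4.12 (cv2) and the standard library are available. Lean on these libraries where they do the work, as an engineer would, in place of code of your own. Each camera call takes 0.05 s, during which the arm holds its last target. There are 200 camera calls.

## Task

Set the brown wooden block up for drilling in the jig, using nothing but pushes of a fingertip: tip the blue flip stop over so that it hangs down in front of the fence, slide the block along the fence until its end is up against the stop, and then swing the red cam lever round (clockwise seen from above) until the cam holds the block tight against the fence. Do not pick up or lift anything, and leave the tape measure, the pencil and the screwdriver where they lie.

Things in the scene. Friction and masses are not known exactly. Their poses are not given: they have to be found in the camera images.
- jig: Drilling jig fixed to the bench. Origin: on the bench top; x runs along the fence towards the flip stop, y from the work to the fence, z up. Plywood base 18 mm thick (x -140 to 130, y -155 to 45 mm). Pale fence: working face y = 0, 30 mm thick, top z 57 mm. Block home: end on the stop face x = 70, side on the fence, so its centre at x 25, y -30 mm.
- drill_bush (a point): Top of the steel drill bush, 73 mm above the bench, over the middle of the block's final place; it sits on a fixed aluminium plate reaching out from the fence (jig x 7 to 43, y 29 to -45 mm, underside z 57 mm), under which the block slides with 5 mm to spare. The aluminium bracket of the flip stop spans jig x 83 to 100, y -36 to 30 mm, top z 89 mm.
- block: Brown wooden block, 60 x 90 x 34 mm, loose, lying flat on the jig's base between fence and cam, short of the stop. Origin: centre of its underside; its y axis is its long axis (90 mm, along the fence), x across it (60 mm), z up. It slides easily.
- flip_stop (a joint): Hinge of the blue flip stop, rad. 0: hanging straight down in front of the fence (end stop). It starts flipped back at about 3.4, leaning a little past upright (3.14) towards the back of the fence. The hinge is light: pushed from behind past upright, towards jig -y, it falls over by itself to 0 in about a second if nothing is in its way. Hinge pin along jig x at y -20, z 72 mm.
- stop_foot (a point): Centre of the blue stop's foot (10 mm thick along jig x, 43 mm wide, 23 mm high), 37 mm from the hinge pin, at jig x 75 mm; the foot's outer edge is 49 mm from the pin. At the start the foot stands about 107 mm above the bench, above the bracket; hanging it is about 35 mm above the bench.
- cam_lever (a joint): Angle of the red cam lever, rad. 0: open, lever along jig direction (0.5, -0.87), away from the fence; grows clockwise from above to 1.85 (end stop, direction (-0.97, -0.26)). The cam meets a block lying on the fence at about 1.5 and presses harder the further it turns; from about 1.6 it holds firmly. It stays where left; its grip needs 1 to 2 N, some 5 to 15 N when clamping.
- cam_pivot (a point): Axis of the cam and lever (upright), at jig x 20, y -92 mm, at the height of the lever's centre line, 32 mm above the bench.
- lever_grip (a point): Middle of the lever's red grip, 94 mm from the pivot, 32 mm above the bench. The grip is a round bar 19 mm thick, 71 mm long, lying level along the lever.
- cam_centre (a point): Centre of the cam, a dark wooden disc of radius 26 mm, 20 mm thick, fixed to the lever 7 mm off the pivot axis; turning the lever brings its edge against the block's side.
- tape_measure: Yellow and black tape measure, 36 x 80 x 66 mm, standing loose beside the jig on the fence side. Leave it alone.
- red_pencil: Red pencil, 142 mm long, 7 mm thick, loose beside the jig on the fence side. Leave it alone.
- screwdriver: Screwdriver with red handle, 210 mm long, 28 mm thick, loose beside the jig on the lever side. Leave it alone.
There are look-alikes about, which are no part of the job. What is meant by the block is not purple, and is the larger of those in its own colour.

How it is judged:
On the way, in this order (a step that is already met when the one before it is completed fails the run):
1. the flip stop hangs down while the block is still short of it and the cam is open (value of joint flip_stop below 0.1 rad and x of block in the frame of jig below 0.015 m and value of joint cam_lever below 1 rad), for 0.2 s.
2. the block's end is against the stop while the cam is still open (value of joint flip_stop below 0.1 rad and x of block in the frame of jig above 0.021 m and value of joint cam_lever below 1 rad), for 0.1 s.
At the end, for the whole second after the job is handed in: The flip stop hangs down (within 0.1 rad), the block lies flat with its end within 3 mm of the stop and its side within 2.5 mm of the fence, square to it within 0.04 rad, and the cam lever is swung past 1.45 rad so that the cam presses on it with more than 5 N, everything at rest (value of joint flip_stop below 0.1 rad and x of block in the frame of jig between 0.022 and 0.028 m and y of block in the frame of jig above -0.0325 m and z of block in the frame of jig below 0.021 m and angle between the y axis of block and the x axis of jig, either way round below 0.04 rad and contact force between cam_disc and block above 5 N and value of joint cam_lever above 1.45 rad and linear speed of block below 0.01 m/s); the robot touches nothing.
It fails at once if the block is lifted or tipped (z of block in the frame of jig above 0.026 m or angle between block's own z axis and vertical above 0.15 rad).
It fails at once if the tape measure is moved (distance of tape_measure from where it was at the start of the episode above 0.02 m).
It fails at once if the pencil is moved (distance of red_pencil from where it was at the start of the episode above 0.02 m).
It fails at once if the screwdriver is moved (distance of screwdriver from where it was at the start of the episode above 0.02 m).
It also fails if it takes over 58 s, if anything falls off the work surface, if the arm or the gripper's body presses on something with over 40 N, if the wrist force passes 120 N, or if a joint passes its speed limit or range.

## Working session

There is one attempt and no reset: what is moved stays moved. The work goes in short steps, Python scripts to look and compute and a tool call to move; the robot and the scene stay as the last step left them, time stands still between calls to the robot, and variables do not carry over. Pictures are saved under pics/ and viewed, at most 10 in all, crops included, and the job is handed in when it is done.

Besides the shell and the picture viewer there is one more tool, called after "Request:" as name(argument=value, ...), one argument or row to a line, values as JSON. apply_moves: Moves the arm, as the interface text tells. Its arguments: {"type":"object","properties":{"rows":{"type":"array"},"force":{"type":"number"}},"required":["rows"]}

```bash
mkdir -p pics; cat > h.py <<'E'
import numpy as np, cv2
from workcell import env, imaging, ticket
from scipy.spatial.transform import Rotation as R
def cam(n):
    d=imaging.read_camera(n); return d
def cloud(d):
    K=d['camera_matrix'];z=d['z_map'];v,u=np.mgrid[:z.shape[0],:z.shape[1]]
    P=np.stack([(u-K[0,2])/K[0,0]*z,(v-K[1,2])/K[1,1]*z,z],-1)
    T=np.linalg.inv(d['view']); W=P@T[:3,:3].T+T[:3,3]; W[z==0]=np.nan
    return W
def save(n,f):
    d=cam(n); cv2.imwrite('pics/'+f,d['color']); np.savez('pics/'+f+'.npz',**d); return d
E
python3 - <<'E'
from h import *
a=save('scene','s0.png');b=save('side','d0.png')
cv2.imwrite('pics/both.png',cv2.resize(np.vstack([a['color'],b['color']]),None,fx=.78,fy=.78))
s=env.get_state();print(s['clock'],s['tcp_pos'],s['orientation'],s['finger_gap'])
for d in(a,b):print(np.linalg.inv(d['view'])[:3].round(3))
E
```

```text
0.1 [0.18927994 0.54247149 0.23049357] [-2.46015453e-04  1.67102239e-01  9.85939234e-01 -7.79245437e-04] 0.08562421529447974
[[ 0.672 -0.453  0.586  0.013]
 [-0.741 -0.415  0.528 -0.501]
 [ 0.004 -0.789 -0.614  0.656]]
[[ 0.882 -0.142  0.45  -0.014]
 [-0.471 -0.3    0.829 -1.104]
 [ 0.017 -0.943 -0.331  0.529]]
```

View pics/s0.png

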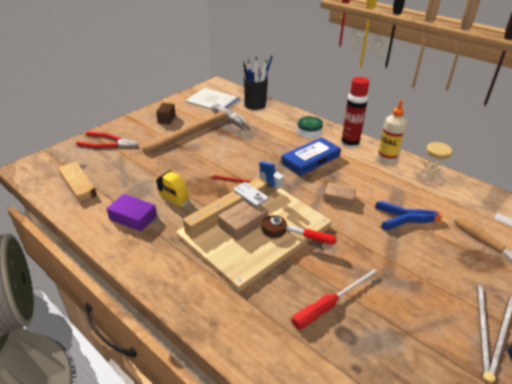

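View pics/d0.png

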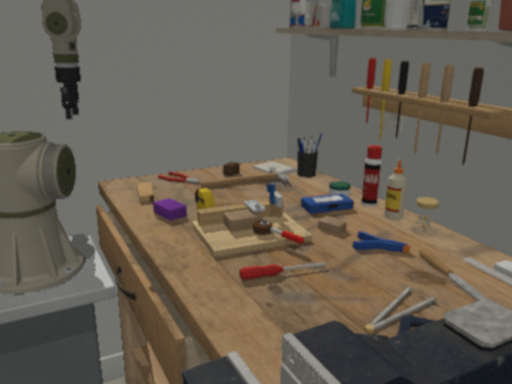

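Scene: the jig is at about (255,235). The block candidates are the brown one in the jig at (240,218), a brown offcut at (340,192), purple at (132,212), a dark cube at (166,113) and tan at (77,181). I choose (240,218). The blue stop is at (268,175) and the red lever grip at (320,236). Next I measure and take a close crop.

```bash
python3 - <<'E'
from h import *
d=dict(np.load('pics/s0.png.npz'));W=cloud(d);c=d['color']
cv2.imwrite('pics/crop.png',cv2.resize(c[150:300,160:350],None,fx=4,fy=4,interpolation=cv2.INTER_CUBIC))
roi=np.zeros(c.shape[:2],bool);roi[180:295,170:340]=1
z=W[...,2]
m=roi&(abs(z-.018)<.004)
n,l,st,_=cv2.connectedComponentsWithStats(m.astype(np.uint8))
k=1+st[1:,4].argmax();P=W[l==k][:,:2]
print(len(P),'z',np.median(z[l==k]));r=cv2.minAreaRect((P*1000).astype(np.float32));print(r,cv2.boxPoints(r))
m=roi&(abs(z-.057)<.004);P=W[m];r=cv2.minAreaRect((P[:,:2]*1000).astype(np.float32));print('fence top',len(P),r,np.median(z[m]))
hsv=cv2.cvtColor(c,cv2.COLOR_BGR2HSV)
for nm,lo,hi,box in [('blue',(100,120,50),(125,255,255),(155,195,250,290)),('redgrip',(0,170,80),(8,255,255),(225,250,295,345)),('redpencil',(0,120,60),(10,255,255),(170,190,205,255)),('sd',(0,170,80),(8,255,255),(285,335,285,345)),('tape',(20,150,80),(32,255,255),(165,210,150,195))]:
    mm=cv2.inRange(hsv,lo,hi)>0;q=np.zeros_like(mm);q[box[0]:box[1],box[2]:box[3]]=1;mm&=q
    P=W[mm];print(nm,len(P),np.nanmedian(P,0).round(4),np.nanmin(P,0).round(3),np.nanmax(P,0).round(3))
m=roi&(abs(z-.052)<.003);P=W[m];print('z52',len(P),np.median(P,0))
E
```

```text
3768 z 0.01782100786301588
((496.32391357421875, -41.73619842529297), (201.0995635986328, 191.30226135253906), 84.42475128173828) [[ 391.35654  -132.51753 ]
 [ 581.75385  -151.10312 ]
 [ 601.29126    49.045135]
 [ 410.89398    67.63072 ]]
fence top 1008 ((520.4200439453125, 25.423294067382812), (159.49449157714844, 251.28981018066406), 43.886932373046875) 0.05652338698834303
blue 267 [ 0.6174 -0.007   0.0962] [ 0.612 -0.026  0.008] [0.789 0.074 0.124]
redgrip 296 [ 0.5857 -0.174   0.0381] [ 0.572 -0.206 -0.002] [ 0.644 -0.142  0.045]
redpencil 159 [0.6377 0.1288 0.0036] [ 0.612  0.079 -0.003] [0.671 0.171 0.009]
sd 717 [ 0.438  -0.2684  0.0231] [ 0.4   -0.284  0.   ] [ 0.508 -0.245  0.029]
tape 622 [0.4852 0.1558 0.0459] [ 0.474  0.135 -0.001] [0.564 0.26  0.069]
z52 1047 [ 0.51257671 -0.01563076  0.05187222]
```

View pics/crop.png

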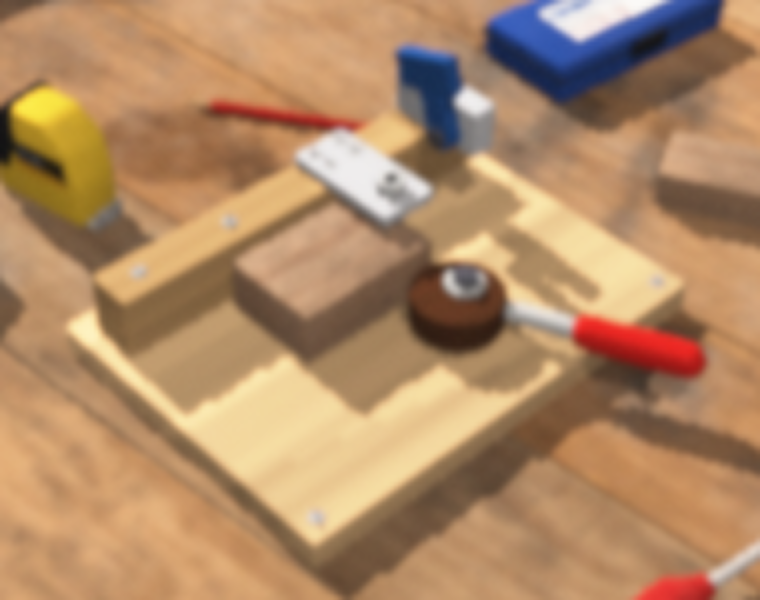

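The crop shows the block against or near the fence with its end under the plate. Its near end is at crop (300,300), the cam at (455,300), the lever to (690,355), the blue stop at (430,90) and the white bracket at (475,120). The jig's base corners at (75,328), (320,560) and (685,285) give the frame.

```bash
cat >> h.py <<'E'
def ray(d,u,v,z):
    K=d['camera_matrix'];T=np.linalg.inv(d['view']);r=T[:3,:3]@np.array([(u-K[0,2])/K[0,0],(v-K[1,2])/K[1,1],1]);o=T[:3,3]
    return o+r*(z-o[2])/r[2]
def pose(corn):  # least squares 2d: jig pts -> world
    J=np.array([c[0] for c in corn]);Q=np.array([c[1][:2] for c in corn]);a=J-J.mean(0);b=Q-Q.mean(0)
    th=np.arctan2((a[:,0]*b[:,1]-a[:,1]*b[:,0]).sum(),(a*b).sum());Rm=np.array([[np.cos(th),-np.sin(th)],[np.sin(th),np.cos(th)]])
    t=Q.mean(0)-Rm@J.mean(0);return th,t,Q-(J@Rm.T+t)
E
python3 - <<'E'
from h import *
d=dict(np.load('pics/s0.png.npz'));W=cloud(d);c=d['color']
f=lambda x,y,z:ray(d,160+(x+.5)/4-.5,150+(y+.5)/4-.5,z)
corn=[((-.14,.045),f(72,328,.018)),((-.14,-.155),f(318,545,.018)),((.13,-.155),f(684,284,.018)),
 ((.1,-.036),f(493,120,.089))]
th,t,e=pose(corn);print(th,t,e*1000)
Rm=np.array([[np.cos(th),-np.sin(th)],[np.sin(th),np.cos(th)]])
Wj=W.copy();Wj[...,:2]=(W[...,:2]-t)@Rm
roi=np.zeros(c.shape[:2],bool);roi[150:295,170:340]=1
def rep(n,m):
    P=Wj[m&roi];print(n,len(P),np.percentile(P,2,axis=0).round(4),np.percentile(P,98,axis=0).round(4))
x,y,z=np.moveaxis(Wj,-1,0)
rep('fence',(abs(z-.057)<.003)&(x<-.02)&(x>-.2)&(y>-.006)&(y<.06))
rep('base',(abs(z-.018)<.003))
rep('blocktop',(abs(z-.052)<.002)&(y<-.004)&(y>-.08)&(x<0.05))
rep('plate',(z>.06)&(x<.06)&(x>-.02)&(y<.04)&(y>-.06))
rep('bush',(z>.07)&(x<.06)&(x>-.02)&(y<.04)&(y>-.06))
hsv=cv2.cvtColor(c,cv2.COLOR_BGR2HSV)
b=cv2.inRange(hsv,(100,120,40),(125,255,255))>0
rep('blue',b&(x<.12)&(y<.06))
g=cv2.inRange(hsv,(0,170,80),(8,255,255))>0
m=g&(x>.03)&(y<-.1)&(y>-.23)&(z>.02)&roi;P=Wj[m];print('grip',len(P),np.nanmean(P,0))
for n,p in [('tape',(.0)),]:
    pass
for s in (d,):
    for nm,lo,hi,bx in [('pencil',(0,120,60),(10,255,255),(170,190,205,255)),('tape',(18,120,60),(34,255,255),(165,210,150,195)),('sd',(0,120,80),(8,255,255),(260,335,285,380))]:
        q=np.zeros(c.shape[:2],bool);q[bx[0]:bx[1],bx[2]:bx[3]]=1
        P=Wj[(cv2.inRange(hsv,lo,hi)>0)&q];print(nm,np.nanpercentile(P,3,axis=0).round(3),np.nanpercentile(P,97,axis=0).round(3))
E
```

```text
-0.09224054088456127 [0.54473972 0.00751367] [[  4.80910104  -1.71144651]
 [  4.69327485   2.24319728]
 [  1.08555718   3.94582999]
 [-10.58793307  -4.47758075]]
fence 507 [-0.126   0.0023  0.0543] [-0.0233  0.0314  0.0591]
base 5282 [-0.136  -0.1512  0.0155] [0.2036 0.033  0.0203]
blocktop 689 [-0.0625 -0.0618  0.0502] [ 0.0218 -0.0055  0.0538]
plate 399 [ 0.0083 -0.0427  0.0603] [0.0436 0.0297 0.0733]
bush 38 [ 0.0186 -0.0355  0.07  ] [ 0.0343 -0.0202  0.0751]
blue 192 [ 0.0707 -0.026   0.0753] [0.0786 0.011  0.1225]
grip 277 [ 0.05741316 -0.17821968  0.03751747]
pencil [ 0.055  0.088 -0.002] [0.113 0.165 0.008]
tape [-0.085  0.124  0.002] [-0.047  0.185  0.066]
sd [-0.118 -0.295 -0.   ] [-0.021 -0.261  0.028]
```

Request:
apply_moves(
  rows=[
    {"xyz": [-40,-22,0],"turn": [0,0,-0.05],"grip": 0},
    {"xyz": [-75,-41,0],"turn": [0,0,-0.1],"grip": 0},
    {"xyz": [-110,-60,0],"turn": [0,0,-0.15],"grip": 0},
    {"xyz": [-145,-79,0],"turn": [0,0,-0.2],"grip": 0},
    {"xyz": [-180,-98,0],"turn": [0,0,-0.245],"grip": 0},
    {"xyz": [-215,-117,0],"turn": [0,0,-0.245],"grip": 0},
    {"xyz": [-250,-136,0],"turn": [0,0,-0.245],"grip": 0},
    {"xyz": [-285,-155,0],"turn": [0,0,-0.245],"grip": 0},
    {"xyz": [-320,-174,0],"turn": [0,0,-0.245],"grip": 0},
    {"xyz": [-355,-193,0],"turn": [0,0,-0.245],"grip": 0},
    {"xyz": [-380,-207,0],"turn": [0,0,-0.245],"grip": 0},
    {"xyz": [-380,-207,0],"turn": [0,0,-0.245],"grip": 0},
  ],
)

```text
clock: 1.1
tcp_pos: [0.4834, 0.2184, 0.2306]
orientation: [0.0, 0.048, 0.999, -0.001]
wrist_force: [0.1, 0.8, -0.2]
finger_gap: -0.0001
grip_force: 0.0
```

```bash
cat >> h.py <<'E'
JP=np.array([.5447,.0075]);JT=-.0922
def rm(th): return np.array([[np.cos(th),-np.sin(th)],[np.sin(th),np.cos(th)]])
def go(x,y,z):  # tool-axis shift (mm) to jig point (m)
    s=env.get_state();q=s['orientation'];Rt=R.from_quat(np.r_[q[1:],q[0]])
    p=np.r_[JP+rm(JT)@[x,y],z];ty=Rt.as_matrix()[:,1]
    j=rm(JT).T@(s['tcp_pos'][:2]-JP)
    print('t',round(s['clock'],2),'jig tcp',j.round(4),round(s['tcp_pos'][2],4),'shift',(1000*Rt.inv().apply(p-s['tcp_pos'])).round(1),'yaw err',round(np.arctan2(ty[1],ty[0])-JT-np.pi/2,4),'F',s['wrist_force'].round(1),'gap',round(s['finger_gap'],4))
E
python3 -c "
from h import *
go(.0,-.03,.231);go(.075,.06,.231)"
```

```text
t 1.1 jig tcp [-0.0805  0.2043] 0.2306 shift [-8.16e+01 -2.34e+02 -1.00e-01] yaw err -0.0046 F [ 0.1  0.8 -0.2] gap -0.0001
t 1.1 jig tcp [-0.0805  0.2043] 0.2306 shift [-1.562e+02 -1.436e+02 -1.000e-01] yaw err -0.0046 F [ 0.1  0.8 -0.2] gap -0.0001
```

Request:
apply_moves(
  rows=[
    {"xyz": [-28,-26,0],"turn": [0,0,0],"grip": 0},
    {"xyz": [-56,-52,0],"turn": [0,0,0],"grip": 0},
    {"xyz": [-84,-78,0],"turn": [0,0,0],"grip": 0},
    {"xyz": [-112,-104,0],"turn": [0,0,0],"grip": 0},
    {"xyz": [-140,-130,0],"turn": [0,0,0],"grip": 0},
    {"xyz": [-156,-144,0],"turn": [0,0,0],"grip": 0},
    {"xyz": [-156,-144,0],"turn": [0,0,0],"grip": 0},
    {"xyz": [-156,-144,0],"turn": [0,0,0],"grip": 0},
  ],
)

```text
clock: 1.77
tcp_pos: [0.6223, 0.0642, 0.2301]
orientation: [-0.001, 0.046, 0.999, 0.0]
wrist_force: [-0.2, -0.0, 0.1]
finger_gap: 0.0
grip_force: 0.0
```

```bash
python3 -c "
from h import *
go(.075,.05,.105)
d=save('wrist','w0.png');print(np.linalg.inv(d['view'])[:3].round(3))"
```

```text
t 1.77 jig tcp [0.0721 0.0636] 0.2301 shift [ -3.2 -13.6 125.1] yaw err -0.0004 F [-0.2 -0.   0.1] gap 0.0
[[ 0.093  0.961  0.262  0.557]
 [ 0.996 -0.09  -0.023  0.07 ]
 [ 0.001  0.263 -0.965  0.374]]
```

View pics/w0.png

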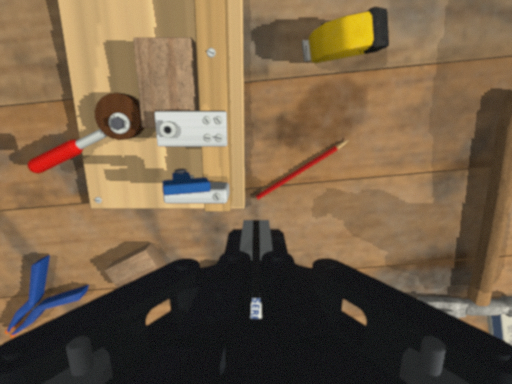

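The wrist view shows the blue stop's foot at (187,185) with the bracket at (195,195), the plate at (190,128), the block at (165,75), the cam at (118,118) and the grip at (55,157). The jig's base corners are at (92,207) and (244,209).

```bash
python3 - <<'E'
from h import *
d=dict(np.load('pics/w0.png.npz'));W=cloud(d)
print('plate z',W[128,190],'bracket',W[197,215],'stop',W[186,188],'fence',W[70,210],'block',W[80,160])
zp=W[128,205][2]
corn=[((.13,-.155),ray(d,92,207.5,.018)),((.13,.045),ray(d,244.5,209,.018)),((.007,.029),ray(d,227.5,111,zp)),((.007,-.045),ray(d,154.5,111,zp)),((.043,.029),ray(d,227.5,146.5,zp)),((.043,-.045),ray(d,155,146.5,zp))]
th,t,e=pose(corn);print(th,t,(e*1000).round(1))
Wj=W.copy();Wj[...,:2]=(W[...,:2]-t)@rm(th)
for n,u,v in[('blk corner fence end',193,38),('blk corner',136,39),('blk side low',141,108),('blk side fence',194,105)]: print(n,(rm(th).T@(ray(d,u,v,.052)[:2]-t)).round(4))
x,y,z=np.moveaxis(Wj,-1,0)
hsv=cv2.cvtColor(d['color'],cv2.COLOR_BGR2HSV)
b=(cv2.inRange(hsv,(100,100,40),(125,255,255))>0)&(abs(x-.075)<.03)&(abs(y)<.06);P=Wj[b];print('blue',np.nanpercentile(P,2,axis=0),np.nanpercentile(P,98,axis=0))
g=(cv2.inRange(hsv,(0,170,80),(8,255,255))>0)&(y<-.1)&(y>-.23)&(z>.02);P=Wj[g];print('grip',np.nanmean(P,0))
E
```

```text
plate z [ 0.57239658 -0.00057975  0.06455467] bracket [0.64187955 0.02050953 0.09198806] stop [0.62125648 0.00188046 0.11825408] fence [0.51702383 0.02700206 0.05763233] block [ 0.52119413 -0.02711291  0.0522668 ]
-0.09593085136766565 [0.54943298 0.01141328] [[-0.6  2. ]
 [ 0.7 -0.1]
 [-0.3  1.1]
 [-0.2 -0.2]
 [ 0.2  0.2]
 [ 0.2 -3. ]]
blk corner fence end [-0.0646 -0.0044]
blk corner [-0.0635 -0.0621]
blk side low [ 0.0039 -0.0639]
blk side fence [ 0.0007 -0.0069]
blue [ 0.06927248 -0.02291741  0.08150742] [0.07815648 0.01478151 0.12455058]
grip [ 0.05902796 -0.17553023  0.0401718 ]
```

```bash
sed -i 's/^JP=.*/JP=np.array([.547,.0095]);JT=-.094/' h.py; python3 -c "
from h import *
go(.075,.055,.106);go(.075,0,.106)"
```

```text
t 1.82 jig tcp [0.0692 0.0623] 0.2305 shift [ -6.1  -7.4 124.5] yaw err 0.0028 F [-1.2  0.2  0.5] gap 0.0
t 1.82 jig tcp [0.0692 0.0623] 0.2305 shift [ -5.9 -62.4 124.5] yaw err 0.0028 F [-1.2  0.2  0.5] gap 0.0
```

Request:
apply_moves(
  rows=[
    {"xyz": [-2,-2,35],"turn": [0,0,0],"grip": 0},
    {"xyz": [-4,-4,70],"turn": [0,0,0],"grip": 0},
    {"xyz": [-6,-6,100],"turn": [0,0,0],"grip": 0},
    {"xyz": [-6,-7,124],"turn": [0,0,0],"grip": 0},
    {"xyz": [-6,-7,124],"turn": [0,0,0],"grip": 0},
    {"xyz": [-6,-20,124],"turn": [0,0,0],"grip": 0},
    {"xyz": [-6,-32,124],"turn": [0,0,0],"grip": 0},
    {"xyz": [-6,-44,124],"turn": [0,0,0],"grip": 0},
    {"xyz": [-6,-56,124],"turn": [0,0,0],"grip": 0},
    {"xyz": [-6,-66,124],"turn": [0,0,0],"grip": 0},
    {"xyz": [-6,-66,124],"turn": [0,0,0],"grip": 0},
    {"xyz": [-6,-50,100],"turn": [0,0,0],"grip": 0},
  ],
)

```text
clock: 2.82
tcp_pos: [0.6242, 0.0116, 0.1345]
orientation: [0.002, 0.047, 0.999, -0.0]
wrist_force: [0.1, 0.7, -1.4]
finger_gap: -0.0002
grip_force: 0.0
```

Request:
apply_moves(
  rows=[
    {"xyz": [0,0,-40],"turn": [0,0,0],"grip": 0},
    {"xyz": [0,0,-60],"turn": [0,0,0],"grip": 0},
    {"xyz": [0,0,-60],"turn": [0,0,0],"grip": 0},
    {"xyz": [0,0,-60],"turn": [0,0,0],"grip": 0},
    {"xyz": [0,0,-60],"turn": [0,0,0],"grip": 0},
    {"xyz": [0,0,-60],"turn": [0,0,0],"grip": 0},
    {"xyz": [0,0,-60],"turn": [0,0,0],"grip": 0},
    {"xyz": [0,0,-60],"turn": [0,0,0],"grip": 0},
    {"xyz": [0,0,-60],"turn": [0,0,0],"grip": 0},
    {"xyz": [0,0,-60],"turn": [0,0,0],"grip": 0},
    {"xyz": [0,0,-60],"turn": [0,0,0],"grip": 0},
    {"xyz": [0,0,-60],"turn": [0,0,0],"grip": 0},
  ],
)

```text
clock: 3.82
tcp_pos: [0.6238, 0.0144, 0.1911]
orientation: [-0.0, 0.045, 0.999, 0.0]
wrist_force: [0.8, -0.4, 0.3]
finger_gap: -0.0
grip_force: 0.0
```

```bash
python3 - <<'E'
from h import *
go(-.1,-.032,.2)
d=save('scene','s1.png');W=cloud(d);W[...,:2]=(W[...,:2]-JP)@rm(JT);x,y,z=np.moveaxis(W,-1,0)
hsv=cv2.cvtColor(d['color'],cv2.COLOR_BGR2HSV)
b=(cv2.inRange(hsv,(100,100,40),(125,255,255))>0)&(abs(x-.075)<.03)&(abs(y)<.1);P=W[b];print(len(P),'blue',np.nanpercentile(P,[2,98],axis=0))
E
```

```text
t 3.82 jig tcp [0.076  0.0121] 0.1911 shift [176.1 -43.5  -8.9] yaw err 0.0033 F [ 0.8 -0.4  0.3] gap -0.0
172 blue [[ 0.06850691 -0.04341172  0.02987605]
 [ 0.0793574  -0.00653287  0.08130812]]
```

The stop hangs (blue now z 30–81 mm). Next, go behind the block.

Request:
apply_moves(
  rows=[
    {"xyz": [36,-9,0],"turn": [0,0,0],"grip": 0},
    {"xyz": [72,-18,0],"turn": [0,0,0],"grip": 0},
    {"xyz": [108,-27,0],"turn": [0,0,0],"grip": 0},
    {"xyz": [144,-36,0],"turn": [0,0,0],"grip": 0},
    {"xyz": [176,-44,0],"turn": [0,0,0],"grip": 0},
    {"xyz": [176,-44,35],"turn": [0,0,0],"grip": 0},
    {"xyz": [176,-44,70],"turn": [0,0,0],"grip": 0},
    {"xyz": [176,-44,100],"turn": [0,0,0],"grip": 0},
    {"xyz": [176,-44,130],"turn": [0,0,0],"grip": 0},
    {"xyz": [176,-44,152],"turn": [0,0,0],"grip": 0},
    {"xyz": [176,-44,160],"turn": [0,0,0],"grip": 0},
    {"xyz": [176,-44,160],"turn": [0,0,0],"grip": 0},
  ],
)

```text
clock: 4.87
tcp_pos: [0.4428, -0.0131, 0.0297]
orientation: [-0.002, 0.045, 0.999, 0.0]
wrist_force: [0.6, 0.5, -0.1]
finger_gap: -0.0001
grip_force: 0.0
```

```bash
python3 -c "
from h import *
go(-.031,-.032,.031)"
```

```text
t 4.87 jig tcp [-0.1016 -0.0323] 0.0297 shift [-70.6   0.1  -1.6] yaw err 0.0032 F [ 0.6  0.5 -0.1] gap -0.0001
```

Request:
apply_moves(
  rows=[
    {"xyz": [-8,0,-1],"turn": [0,0,0],"grip": 0},
    {"xyz": [-16,0,-1],"turn": [0,0,0],"grip": 0},
    {"xyz": [-22,0,-1],"turn": [0,0,0],"grip": 0},
    {"xyz": [-27,0,-1],"turn": [0,0,0],"grip": 0},
    {"xyz": [-32,0,-1],"turn": [0,0,0],"grip": 0},
    {"xyz": [-37,0,-1],"turn": [0,0,0],"grip": 0},
    {"xyz": [-42,0,-1],"turn": [0,0,0],"grip": 0},
    {"xyz": [-47,0,-1],"turn": [0,0,0],"grip": 0},
    {"xyz": [-52,0,-1],"turn": [0,0,0],"grip": 0},
    {"xyz": [-57,0,-1],"turn": [0,0,0],"grip": 0},
    {"xyz": [-62,0,-1],"turn": [0,0,0],"grip": 0},
    {"xyz": [-65,0,-1],"turn": [0,0,0],"grip": 0},
  ],
)

```text
clock: 5.87
tcp_pos: [0.5102, -0.0195, 0.0323]
orientation: [0.0, 0.045, 0.999, 0.0]
wrist_force: [-0.6, 0.3, 0.9]
finger_gap: -0.0001
grip_force: 0.5
```

Request:
apply_moves(
  rows=[
    {"xyz": [-1,0,0],"turn": [0,0,0],"grip": 0},
    {"xyz": [-2,0,0],"turn": [0,0,0],"grip": 0},
    {"xyz": [-3,0,0],"turn": [0,0,0],"grip": 0},
  ],
)

```text
clock: 6.12
tcp_pos: [0.512, -0.0196, 0.0322]
orientation: [-0.0, 0.045, 0.999, 0.0]
wrist_force: [-0.3, -0.6, -0.8]
finger_gap: -0.0001
grip_force: 0.3
```

Request:
apply_moves(
  rows=[
    {"xyz": [-1,0,0],"turn": [0,0,0],"grip": 0},
    {"xyz": [-2,0,0],"turn": [0,0,0],"grip": 0},
    {"xyz": [-3,0,0],"turn": [0,0,0],"grip": 0},
  ],
)

```text
clock: 6.37
tcp_pos: [0.5138, -0.0197, 0.0321]
orientation: [-0.001, 0.045, 0.999, 0.0]
wrist_force: [-6.2, -0.3, 4.0]
finger_gap: -0.0001
grip_force: 3.4
```

```bash
python3 -c "
from h import *
go(-.031,-.032,.031)"
```

```text
t 6.37 jig tcp [-0.0304 -0.0322] 0.0321 shift [0.6 0.2 1.1] yaw err 0.0032 F [-6.2 -0.3  4. ] gap -0.0001
```

Request:
apply_moves(
  rows=[
    {"xyz": [-1,0,0],"turn": [0,0,0],"grip": 0},
    {"xyz": [-1,0,0],"turn": [0,0,0],"grip": 0},
    {"xyz": [10,0,0],"turn": [0,0,0],"grip": 0},
    {"xyz": [25,0,0],"turn": [0,0,0],"grip": 0},
    {"xyz": [35,0,-30],"turn": [0,0,0],"grip": 0},
    {"xyz": [35,0,-65],"turn": [0,0,0],"grip": 0},
    {"xyz": [35,0,-100],"turn": [0,0,0],"grip": 0},
    {"xyz": [35,0,-130],"turn": [0,0,0],"grip": 0},
    {"xyz": [35,0,-160],"turn": [0,0,0],"grip": 0},
    {"xyz": [35,0,-160],"turn": [0,0,0],"grip": 0},
  ],
)

```text
clock: 7.2
tcp_pos: [0.4842, -0.0174, 0.1987]
orientation: [0.006, 0.045, 0.999, -0.001]
wrist_force: [0.3, -0.8, 0.2]
finger_gap: -0.0
grip_force: 0.0
```

```bash
python3 - <<'E'
from h import *
go(.11,-.149,.19)
d=save('scene','s2.png');W=cloud(d);W[...,:2]=(W[...,:2]-JP)@rm(JT);x,y,z=np.moveaxis(W,-1,0)
m=(abs(z-.052)<.002)&(y<-.004)&(y>-.08)&(x<.1)&(x>-.1);print('block',m.sum(),np.nanpercentile(W[m],[2,98],axis=0))
hsv=cv2.cvtColor(d['color'],cv2.COLOR_BGR2HSV)
b=(cv2.inRange(hsv,(100,100,40),(125,255,255))>0)&(abs(x-.075)<.03)&(abs(y)<.1);P=W[b];print(len(P),'blue',np.nanpercentile(P,[2,98],axis=0))
g=(cv2.inRange(hsv,(0,170,80),(8,255,255))>0)&(y<-.1)&(y>-.23)&(z>.02)&(x>0);print('grip',np.nanmean(W[g],0))
cv2.imwrite('pics/s2c.png',cv2.resize(d['color'][150:300,160:350],None,fx=4,fy=4,interpolation=cv2.INTER_CUBIC))
E
```

```text
t 7.2 jig tcp [-0.06   -0.0327] 0.1987 shift [-169.5 -116.9   10.8] yaw err 0.0034 F [ 0.3 -0.8  0.2] gap -0.0
block 521 [[-0.01927354 -0.06400252  0.05013821]
 [ 0.06917831 -0.00667054  0.05362837]]
64 blue [[ 0.06828977 -0.02972082  0.0553764 ]
 [ 0.08288676 -0.01137289  0.08169637]]
grip [ 0.07122111 -0.17786954  0.03894399]
```

View pics/s2c.png

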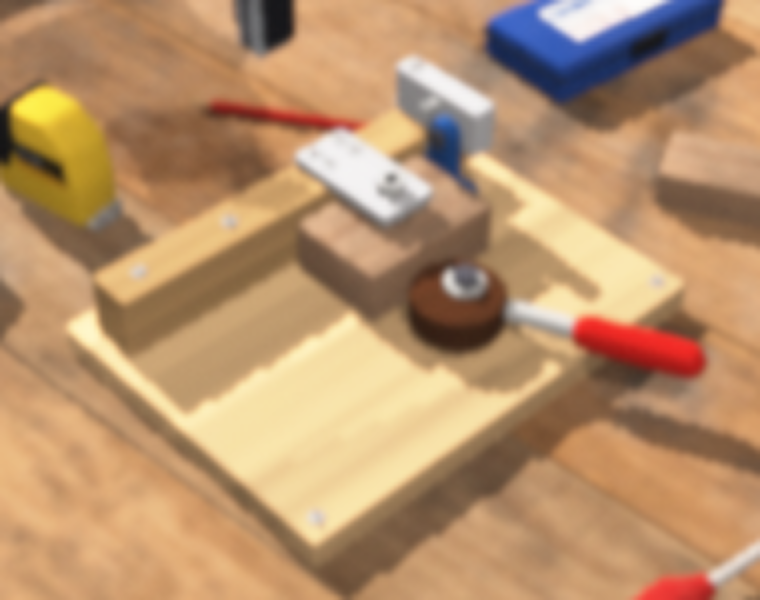

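The block's end is against the stop (crop 470,210), with a small gap to the fence that the cam will close. The cam is still open. On to the lever.

Request:
apply_moves(
  rows=[
    {"xyz": [-30,-21,0],"turn": [0,0,0],"grip": 0},
    {"xyz": [-60,-42,0],"turn": [0,0,0],"grip": 0},
    {"xyz": [-90,-63,0],"turn": [0,0,0],"grip": 0},
    {"xyz": [-120,-84,0],"turn": [0,0,0],"grip": 0},
    {"xyz": [-150,-105,0],"turn": [0,0,0],"grip": 0},
    {"xyz": [-170,-117,0],"turn": [0,0,0],"grip": 0},
    {"xyz": [-170,-117,35],"turn": [0,0,0],"grip": 0},
    {"xyz": [-170,-117,70],"turn": [0,0,0],"grip": 0},
    {"xyz": [-170,-117,105],"turn": [0,0,0],"grip": 0},
    {"xyz": [-170,-117,140],"turn": [0,0,0],"grip": 0},
    {"xyz": [-170,-117,168],"turn": [0,0,0],"grip": 0},
    {"xyz": [-170,-117,168],"turn": [0,0,0],"grip": 0},
  ],
)

```text
clock: 8.25
tcp_pos: [0.6382, -0.1485, 0.0202]
orientation: [-0.001, 0.045, 0.999, 0.0]
wrist_force: [-0.8, -0.6, -0.3]
finger_gap: 0.0001
grip_force: 0.0
```

```bash
python3 - <<'E'
from h import *
go(.11,-.149,.03)
for q in np.arange(0,1.75,.15):
    a=np.radians(-60)-q;r=.08;n=np.array([np.sin(a),-np.cos(a)])
    # support half-size of 22x29 finger along n
    h=.0095+.011*abs(n[0])+.0145*abs(n[1])
    p=np.array([.02,-.092])+r*np.array([np.cos(a),np.sin(a)])-n*min(h,.0095+.0145);print(round(q,2),end=' ');go(p[0],p[1],.03)
E
```

```text
t 8.25 jig tcp [ 0.1057 -0.1487] 0.0202 shift [-4.3 -0.3 -9.8] yaw err 0.003 F [-0.8 -0.6 -0.3] gap 0.0001
0.0 t 8.25 jig tcp [ 0.1057 -0.1487] 0.0202 shift [24.9 -0.5 -9.7] yaw err 0.003 F [-0.8 -0.6 -0.3] gap 0.0001
0.15 t 8.25 jig tcp [ 0.1057 -0.1487] 0.0202 shift [34.2 -8.9 -9.7] yaw err 0.003 F [-0.8 -0.6 -0.3] gap 0.0001
0.3 t 8.25 jig tcp [ 0.1057 -0.1487] 0.0202 shift [ 45.1 -15.9  -9.7] yaw err 0.003 F [-0.8 -0.6 -0.3] gap 0.0001
0.45 t 8.25 jig tcp [ 0.1057 -0.1487] 0.0202 shift [ 58.4 -21.3  -9.7] yaw err 0.003 F [-0.8 -0.6 -0.3] gap 0.0001
0.6 t 8.25 jig tcp [ 0.1057 -0.1487] 0.0202 shift [ 70.3 -24.5  -9.7] yaw err 0.003 F [-0.8 -0.6 -0.3] gap 0.0001
0.75 t 8.25 jig tcp [ 0.1057 -0.1487] 0.0202 shift [ 80.8 -26.3  -9.6] yaw err 0.003 F [-0.8 -0.6 -0.3] gap 0.0001
0.9 t 8.25 jig tcp [ 0.1057 -0.1487] 0.0202 shift [ 92.8 -26.2  -9.6] yaw err 0.003 F [-0.8 -0.6 -0.3] gap 0.0001
1.05 t 8.25 jig tcp [ 0.1057 -0.1487] 0.0202 shift [105.2 -24.2  -9.6] yaw err 0.003 F [-0.8 -0.6 -0.3] gap 0.0001
1.2 t 8.25 jig tcp [ 0.1057 -0.1487] 0.0202 shift [117.1 -20.3  -9.6] yaw err 0.003 F [-0.8 -0.6 -0.3] gap 0.0001
1.35 t 8.25 jig tcp [ 0.1057 -0.1487] 0.0202 shift [128.3 -14.7  -9.5] yaw err 0.003 F [-0.8 -0.6 -0.3] gap 0.0001
1.5 t 8.25 jig tcp [ 0.1057 -0.1487] 0.0202 shift [138.5  -7.5  -9.5] yaw err 0.003 F [-0.8 -0.6 -0.3] gap 0.0001
1.65 t 8.25 jig tcp [ 0.1057 -0.1487] 0.0202 shift [147.6   1.1  -9.5] yaw err 0.003 F [-0.8 -0.6 -0.3] gap 0.0001
```

Request:
apply_moves(
  rows=[
    {"xyz": [0,0,-8],"turn": [0,0,0],"grip": 0},
    {"xyz": [12,0,-8],"turn": [0,0,0],"grip": 0},
    {"xyz": [25,-1,-8],"turn": [0,0,0],"grip": 0},
    {"xyz": [34,-9,-8],"turn": [0,0,0],"grip": 0},
    {"xyz": [45,-16,-8],"turn": [0,0,0],"grip": 0},
    {"xyz": [58,-21,-8],"turn": [0,0,0],"grip": 0},
    {"xyz": [70,-24,-8],"turn": [0,0,0],"grip": 0},
    {"xyz": [81,-26,-8],"turn": [0,0,0],"grip": 0},
    {"xyz": [93,-26,-8],"turn": [0,0,0],"grip": 0},
    {"xyz": [105,-24,-8],"turn": [0,0,0],"grip": 0},
    {"xyz": [117,-20,-8],"turn": [0,0,0],"grip": 0},
    {"xyz": [117,-20,-8],"turn": [0,0,0],"grip": 0},
  ],
)

```text
clock: 9.25
tcp_pos: [0.5187, -0.1576, 0.0325]
orientation: [-0.001, 0.046, 0.999, 0.0]
wrist_force: [-0.8, -0.7, 0.3]
finger_gap: 0.0001
grip_force: 0.1
```

```bash
python3 - <<'E'
from h import *
go(-.02,-.155,.03)
d=save('scene','s3.png');W=cloud(d);W[...,:2]=(W[...,:2]-JP)@rm(JT);x,y,z=np.moveaxis(W,-1,0)
m=(abs(z-.052)<.002)&(y<-.004)&(y>-.08)&(x<.1)&(x>-.1);print('block',m.sum(),np.nanpercentile(W[m],[2,98],axis=0))
hsv=cv2.cvtColor(d['color'],cv2.COLOR_BGR2HSV)
g=(cv2.inRange(hsv,(0,170,80),(8,255,255))>0)&(y<-.08)&(y>-.23)&(z>.02)&(x>-.15);p=np.nanmedian(W[g],0);print('grip',g.sum(),p,'lever',-np.pi/3-np.arctan2(p[1]+.092,p[0]-.02))
E
```

```text
t 9.25 jig tcp [-0.0125 -0.169 ] 0.0325 shift [ 7.5 14.1  2.6] yaw err 0.0027 F [-0.8 -0.7  0.3] gap 0.0001
block 438 [[-0.01967656 -0.05999229  0.05015264]
 [ 0.06927711 -0.00618585  0.05365784]]
grip 276 [-0.04055388 -0.17011148  0.03928819] lever 1.183048657988406
```

Request:
apply_moves(
  rows=[
    {"xyz": [0,0,5],"turn": [0,0,0],"grip": 0},
    {"xyz": [6,3,5],"turn": [0,0,0],"grip": 0},
    {"xyz": [11,6,5],"turn": [0,0,0],"grip": 0},
    {"xyz": [16,10,5],"turn": [0,0,0],"grip": 0},
    {"xyz": [21,13,5],"turn": [0,0,0],"grip": 0},
    {"xyz": [24,16,5],"turn": [0,0,0],"grip": 0},
    {"xyz": [27,19,5],"turn": [0,0,0],"grip": 0},
    {"xyz": [30,22,5],"turn": [0,0,0],"grip": 0},
    {"xyz": [30,22,5],"turn": [0,0,0],"grip": 0},
  ],
)

```text
clock: 10.05
tcp_pos: [0.4942, -0.1344, 0.0281]
orientation: [0.002, 0.045, 0.999, -0.002]
wrist_force: [3.0, -3.7, -0.4]
finger_gap: 0.0001
grip_force: 2.5
```

```bash
cat > look.py <<'E'
from h import *
import sys
go(-.04,-.145,.03)
d=save('scene',sys.argv[1]);W=cloud(d);W[...,:2]=(W[...,:2]-JP)@rm(JT);x,y,z=np.moveaxis(W,-1,0)
m=(abs(z-.052)<.002)&(y<-.004)&(y>-.08)&(x<.1)&(x>-.1);print('block',m.sum(),np.nanpercentile(W[m],[2,98],axis=0))
hsv=cv2.cvtColor(d['color'],cv2.COLOR_BGR2HSV)
g=(cv2.inRange(hsv,(0,170,80),(8,255,255))>0)&(y<-.08)&(y>-.23)&(z>.02)&(x>-.15);p=np.nanmedian(W[g],0);print('grip',g.sum(),p,'lever',(-np.pi/3-np.arctan2(p[1]+.092,p[0]-.02))%(2*np.pi))
E
python3 look.py s4.png
```

```text
t 10.05 jig tcp [-0.0391 -0.1482] 0.0281 shift [ 0.9  3.2 -1.9] yaw err 0.0031 F [ 3.  -3.7 -0.4] gap 0.0001
block 167 [[-0.02022801 -0.05615265  0.05017101]
 [ 0.00987209 -0.00505765  0.05369019]]
grip 239 [-0.0667469  -0.14107623  0.03961002] lever 1.5795475216271144
```

Request:
apply_moves(
  rows=[
    {"xyz": [1,2,0],"turn": [0,0,0],"grip": 0},
    {"xyz": [2,4,0],"turn": [0,0,0],"grip": 0},
    {"xyz": [3,6,0],"turn": [0,0,0],"grip": 0},
    {"xyz": [3,8,0],"turn": [0,0,0],"grip": 0},
    {"xyz": [4,10,0],"turn": [0,0,0],"grip": 0},
    {"xyz": [4,10,0],"turn": [0,0,0],"grip": 0},
  ],
)

```text
clock: 10.6
tcp_pos: [0.4912, -0.1267, 0.0284]
orientation: [0.001, 0.046, 0.999, -0.004]
wrist_force: [1.1, -12.1, 0.5]
finger_gap: -0.0002
grip_force: 5.6
```

```bash
python3 look.py s5.png
```

```text
t 10.6 jig tcp [-0.0428 -0.1408] 0.0284 shift [-2.8 -4.2 -1.6] yaw err 0.0014 F [  1.1 -12.1   0.5] gap -0.0002
block 109 [[-0.02060948 -0.04710624  0.05023148]
 [ 0.01085234 -0.0048007   0.05371348]]
grip 234 [-0.07150045 -0.13394189  0.03983182] lever 1.664595021481744
```

Request:
apply_moves(
  rows=[
    {"xyz": [1,2,0],"turn": [0,0,0],"grip": 0},
    {"xyz": [1,3,0],"turn": [0,0,0],"grip": 0},
    {"xyz": [1,3,0],"turn": [0,0,0],"grip": 0},
    {"xyz": [-4,-12,0],"turn": [0,0,0],"grip": 0},
    {"xyz": [-8,-28,0],"turn": [0,0,0],"grip": 0},
    {"xyz": [-8,-30,-10],"turn": [0,0,0],"grip": 0},
    {"xyz": [-8,-30,-45],"turn": [0,0,0],"grip": 0},
    {"xyz": [-8,-30,-80],"turn": [0,0,0],"grip": 0},
    {"xyz": [-8,-30,-115],"turn": [0,0,0],"grip": 0},
    {"xyz": [-8,-30,-150],"turn": [0,0,0],"grip": 0},
    {"xyz": [-8,-30,-180],"turn": [0,0,0],"grip": 0},
    {"xyz": [-8,-30,-180],"turn": [0,0,0],"grip": 0},
  ],
)

```text
clock: 11.65
tcp_pos: [0.4973, -0.154, 0.2143]
orientation: [0.004, 0.045, 0.999, -0.002]
wrist_force: [0.4, -0.4, 1.1]
finger_gap: 0.0002
grip_force: 0.0
```

```bash
python3 look.py s6.png; python3 -c "
from h import *
d=save('wrist','w6.png');W=cloud(d);W[...,:2]=(W[...,:2]-JP)@rm(JT)"
```

```text
t 11.65 jig tcp [-0.0341 -0.1675] 0.2143 shift [  7.4  23.  184.1] yaw err 0.0037 F [ 0.4 -0.4  1.1] gap 0.0002
block 481 [[-0.0190381  -0.05957566  0.05015495]
 [ 0.06938286 -0.00615975  0.05366771]]
grip 253 [-0.06962662 -0.13191025  0.03964738] lever 1.6754611102745314
```

View pics/w6.png

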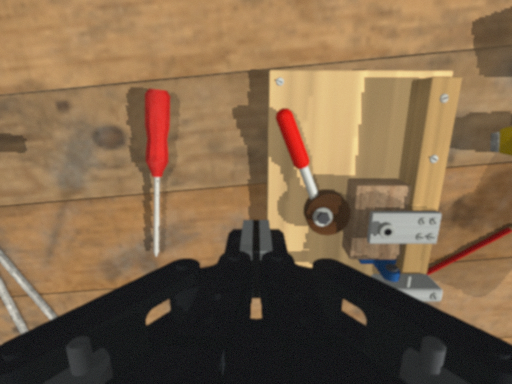

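The wrist view shows the block at (378,220) under the plate, the cam on its side, the lever swung to (290,125), and the screwdriver, pencil and tape untouched. Now I check the gap to the fence and the squareness.

```bash
python3 - <<'E'
from h import *
d=dict(np.load('pics/w6.png.npz'));W=cloud(d);g=cv2.cvtColor(d['color'],cv2.COLOR_BGR2GRAY)
cv2.imwrite('pics/w6c.png',cv2.resize(d['color'][165:275,335:455],None,fx=5,fy=5,interpolation=cv2.INTER_CUBIC))
J=lambda u,v,z:(rm(JT).T@(ray(d,u,v,z)[:2]-JP)*1000).round(1)
for v in (184,190,196,202):
    print(v,[(u,round(float(W[v,u,2])*1000)) for u in range(398,424,2)])
    zz=W[v,:,2]
    r=np.where((abs(zz-.052)<.003))[0];r=r[(r>340)&(r<425)];f=np.where((abs(zz-.057)<.002))[0];f=f[(f>405)&(f<450)]
    print(' block L/R',J(r.min()-.5,v,.052),J(r.max()+.5,v,.052),'fence',J(f.min()-.5,v,.057),J(f.max()+.5,v,.057))
E
```

```text
184 [(398, 50), (400, 50), (402, 49), (404, 49), (406, 49), (408, 50), (410, 50), (412, 53), (414, 57), (416, 58), (418, 58), (420, 58), (422, 58)]
 block L/R [-18.7 -58.5] [-18.9   3.1] fence [-20.3   0.3] [-20.4  30. ]
190 [(398, 53), (400, 52), (402, 53), (404, 52), (406, 53), (408, 52), (410, 54), (412, 55), (414, 57), (416, 57), (418, 59), (420, 58), (422, 57)]
 block L/R [-11.9 -60.1] [-12.2   3. ] fence [-13.6   0.2] [-13.8  30.2]
196 [(398, 54), (400, 53), (402, 53), (404, 53), (406, 53), (408, 52), (410, 53), (412, 55), (414, 58), (416, 58), (418, 57), (420, 57), (422, 57)]
 block L/R [ -5.1 -60.5] [-5.3  4.1] fence [-6.9 -0.9] [-7.  30.3]
202 [(398, 53), (400, 54), (402, 53), (404, 53), (406, 54), (408, 51), (410, 56), (412, 57), (414, 58), (416, 57), (418, 58), (420, 60), (422, 59)]
 block L/R [  1.9 -59.8] [1.6 1.8] fence [-0.1 -1. ] [-0.2 30.4]
```

View pics/w6c.png

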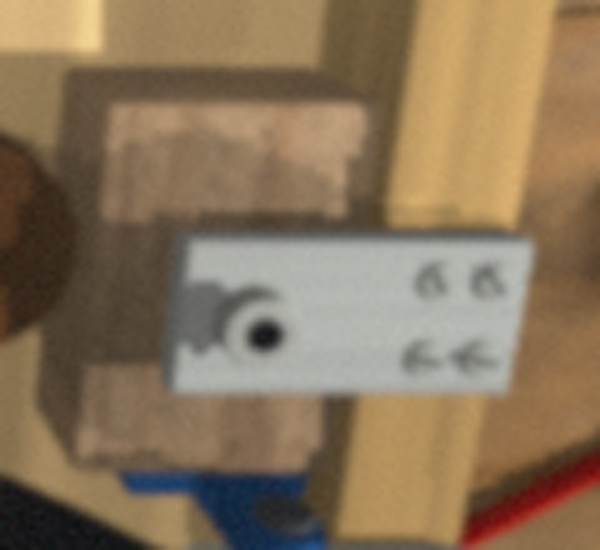

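The fence measures 0 to 30 mm, the block's outer side is at −60 mm along its length, and its end is on the stop, so it is seated. Handing in.

```bash
python3 -c "
from h import *
print(ticket.hand_in())"
```

```text
the job is handed in; nothing more can be done
None
```

The job is handed in, and no verdict came back: the flip stop hangs down, the block is up against the stop and the fence, the cam lever is clamped at about 1.67 rad, and the tape, pencil and screwdriver were not touched.

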